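# Set and clamp the water sampler's carriage

### The job

A small white can has been left standing on the water sampler's rail, in the way of its red carriage: first stand it upright on the black drip tray. Then push the carriage by its block, not by its screw, along the rail until its pointer is in line with the red-capped sample bottle, and lastly turn the black knurled screw on the carriage clockwise until it seats and you feel it resist, without forcing it further. Do not tip the can over, and leave the sample bottles and everything else on the bench where they are.

Things in the scene. Friction and masses are not known exactly. Their poses are not given: they have to be found in the camera images.
- sampler: Fixed: white deck 195 x 430 mm, top 16 mm above the bench. Origin: bench level under the rail's middle; +x across the rail to the bottle racks, +y along the rail. Deck x -52 to 143 mm; the rail is at x = 0, end stops 14 mm high at y = +-209. Two grey racks (walls 32 mm above the deck, x 67 to 133) hold bottles at x = 100, y = -155, -95, 95, 155 mm; a controller 50 mm high stands between.
- carriage (a joint): Place of the red carriage along the sampler's +y, m: 0 is mid-rail, travel -0.165 to 0.165; starts near 0. Slides stiffly (3 N), stays where left. A block 80 mm across the rail, 76 mm along it (both centred here), underside 18 mm and top 58 mm above the bench: too broad to grip, push it on an end face. The clamp screw on its middle rises to 98 mm above the bench.
- pointer (a point): Tip of the black pointer on the carriage's rack side, 63 mm from the rail's middle line towards the racks, 52 mm above the bench, midway along the carriage. Axes as the sampler's: the bottle is in line when its y in these axes is zero.
- clamp_screw (a joint): Turn of the clamp screw in rad, growing clockwise as seen from above. It starts loose, at 0.5 to 1.3. It turns with light friction (0.06 N m) up to 2.0, where it seats; beyond that the resistance rises steeply (roughly 2 N m per rad) and it springs back a little when let go.
- screw_head: Origin: middle of the clamp screw's knurled black head: an upright cylinder of 40 mm diameter and 26 mm high (85 mm above the bench at its middle, 72 to 98 mm), on the carriage on a stem 16 mm across and 14 mm long. z is up; x points along the white line on its top.
- red_bottle: The sample bottle with the red cap, loose in one of the four rack cells: 48 mm diameter, 96 mm high. Origin: centre of its underside, 20 mm above the bench. z up.
- bottle_a: One of three sample bottles with white caps, otherwise like the red-capped one, standing loose in a rack cell. Origin: centre of its underside.
- bottle_b: One of three sample bottles with white caps, otherwise like the red-capped one, standing loose in a rack cell. Origin: centre of its underside.
- bottle_c: One of three sample bottles with white caps, otherwise like the red-capped one, standing loose in a rack cell. Origin: centre of its underside.
- can: The small white jerrycan left on the rail in front of the red-capped bottle: body 56 (x) x 44 (y) x 84 mm high, rounded edges, about 0.3 kg. Origin: centre of its underside; z up; the blue cap (16 mm across, top 101 mm up) stands at x = +19 mm. Its carrying handle is an arch on top.
- can_handle (a point): Middle of the can's handle bar, 114 mm above the can's underside and 9 mm towards -x of its middle: the bar runs along the can's x, 36 mm long, 14 mm wide (y), 12 mm high, with a post 9 mm thick at each end and an 18 mm gap above the body.
- drip_tray: Black drip tray fixed on the bench: 120 (x) x 130 (y) mm, floor 4 mm thick, rim 9 mm high and 4 mm thick. Origin: centre of its underside; z up.
- fittings_box: Blue open box of pipe fittings fixed on the bench, 120 (x) x 130 (y) x 45 mm. Origin: centre of its underside.
- beaker: Clear beaker, 56 mm diameter, 75 mm high, loose. Origin: centre of its underside.
- wash_bottle: White bottle with a yellow cap at the left end of the sampler, 64 mm diameter, 150 mm high, loose; not a sample bottle. Origin: centre of its underside.
- reagent_jar: Amber jar with a black cap, 68 mm diameter, 100 mm high, loose. Origin: centre of its underside.
- wrench: Steel spanner lying on the bench, 180 mm long, 8 mm high, loose. Origin: its middle, underside; x along its length.
Things that resemble listed ones, but are neither listed nor needed, are in the scene too. Leave any pink look-alike of the can alone. What is shaped like the red_bottle but green is not meant.

How it is judged:
By the outcome, as a careful person would: the job done as asked, in the order asked, and still so for the second after the job is handed in, with the robot touching nothing.
It also fails if it takes over 64 s, if anything falls off the work surface, if the arm or the gripper's body presses on something with over 40 N, if the wrist force passes 120 N, or if a joint passes its speed limit or range.

### The arm

A 7-joint arm with a two-finger parallel gripper is mounted at the origin on the work surface. World frame = base frame: x ahead of the robot, y to its left, z up, the work surface at z = 0. Lengths are in m, angles in rad, forces in N, time in s.
With the tool pointing down it reaches from about 0.425 to 0.875 m from the base axis. Payload 4.7 kg.
Tool frame: the origin (TCP) lies at the very end of the fingers, on their centre line; the grasp point (between the pads) lies ctrl.pinch_z behind it (ctrl.pinch_z is the distance from the TCP to the grasp point, in m); x points along the fingers, y is the direction in which the jaws open and shut, and the axes are right-handed (so a half turn about x gives the same grasp; the last joint's range is limited). The gripper opens to 87 mm and grips with 3 to 60 N. Pads are 19 mm wide; open, the fingers measure 117 mm over their backs; the gripper's body (75 mm by 190 mm) begins 51 mm behind the grasp point.
Start: joints at [1.34, 0.321, -0.07, 1.45, 0.023, 1.371, -0.057], TCP at [0.158, -0.631, 0.223] pointing down, gripper open.
Joint ranges: [-2.86, 2.86], [-0.3, 2.09], [-1.38, 1.24], [0.06, 2.45], [-1.56, 4.7], [0.09, 2.05], [-2.69, 2.69]. Speed limits (rad/s): [2.57, 2.57, 3.14, 3.14, 3.14, 3.14, 3.14].

### API

Orientations are given as a rotation vector (axis times angle).
In Python, from bench import get_state, get_image, camera_info, order, ctrl gives the robot as it stands.
- The arm moves only by the tool jog_arm, never from a script. Its arguments are lists of equal length, an entry for each row: "claw": the finger opening in mm, from 0 to 87; "xyz": the shift along the tool's x, y, z in mm, a list of three; "roll": the turn about the tool's x in degrees. In form: {"claw": [claw, ...], "xyz": [[tx, ty, tz], ...], "roll": [roll, ...]}. A call has 1 to 5 rows; each row is the pose to reach, as a shift and turn from the pose measured when the call began, along the tool's axes at that moment; what a row does not reach only later rows make up. A row lasts 1/10 s, in which the tool goes at most 50 mm and 8.59 degrees, less where a joint would pass 70% of its speed; a pose out of reach is approached as far as the arm can. A call with a gripper value outside its range is refused whole. The fingers move at their own pace and stop on an object; "force" is the grip in N (left out, the last holds). Time passes only in rows, so rows that repeat a pose let the fingers close. It gives the time, the measured TCP pose, the force and the opening at its end, in the units of the state.
- get_state(): the state, without advancing time (a new reading comes with each control period).
- get_image(name): name is "scene" or "top" or "wrist"; returns (picture, depth): 384x512x3 uint8, red, green, blue; 384x512 float32, m along the optical axis (not along the pixel's ray), 0 where there is no reading.
- camera_info(name): a dict with "intrinsics" (3x3 intrinsics, pixels), "rvec" (rotation vector, rad) and "tvec" (3), from world to camera coordinates, as OpenCV has them; the wrist camera has in their place "tool_from_camera" (4x4, takes a point from camera to tool coordinates, whose origin is the TCP and whose axes are the tool frame's). Camera axes: x right, y down, z forward; pixel columns grow to the right and rows downward; lengths in m; the calibration is good to about 2 mm. A picture is of the moment at which its call begins: read the wrist's pose just before it. camera_info takes no time and is no camera call.
- order.close_job(): hands the job in, once; it reports no verdict.
The state is a dict: "time": time; "joint_positions": joint angles; "qd": joint speeds; "joint_torque": joint torques, N m; "position": TCP position; "tool_rot": TCP orientation; "ft_force": force on the tool from outside, world axes, zero at the start; "torque": the same for the moment, N m; "grip_width": opening from 0.0 (shut) to 1.0 (fully open).
Only numpy, scipy, OpenCV 4.12 (cv2) and the standard library are available. Lean on these libraries where they do the work, as an engineer would, in place of code of your own. Each camera call takes 0.05 s, during which the arm holds its last target. There are 200 camera calls.

## Working session

There is one attempt and no reset: what is moved stays moved. The work goes in short steps, Python scripts to look and compute and a tool call to move; the robot and the scene stay as the last step left them, time stands still between calls to the robot, and variables do not carry over. Pictures are saved under pics/ and viewed, about 8 in all and at most 12, crops included, and the job is handed in when it is done.

Besides the shell and the picture viewer there is one more tool, called after ">>>" in YAML: its name, and indented under it one key for each argument. jog_arm: Moves the arm, as the interface text tells. Its arguments: {"type":"object","properties":{"claw":{"type":"array"},"xyz":{"type":"array"},"roll":{"type":"array"},"force":{"type":"number"}},"required":["claw","xyz","roll"]}

```bash
mkdir -p pics; ls; cat > h.py <<'E'
import numpy as np, cv2
from bench import get_state, get_image, camera_info, order, ctrl
def cam(name, st=None):
    c=camera_info(name); K=np.array(c["intrinsics"])
    if name=="wrist":
        st=st or get_state(); T=np.eye(4); T[:3,:3]=cv2.Rodrigues(np.array(st["tool_rot"],float))[0]; T[:3,3]=st["position"]
        W=T@np.array(c["tool_from_camera"])
    else:
        M=np.eye(4); M[:3,:3]=cv2.Rodrigues(np.array(c["rvec"],float))[0]; M[:3,3]=np.ravel(c["tvec"]); W=np.linalg.inv(M)
    return K,W
def cloud(d,K,W):
    v,u=np.indices(d.shape); P=np.stack([(u-K[0,2])/K[0,0]*d,(v-K[1,2])/K[1,1]*d,d],-1)
    Q=P@W[:3,:3].T+W[:3,3]; Q[d<=0]=np.nan; return Q
def ray(u,v,z,K,W):
    r=W[:3,:3]@np.linalg.solve(K,[u,v,1.]); return W[:3,3]+r*(z-W[2,3])/r[2]
def proj(p,K,W):
    q=K@(np.linalg.inv(W)@np.r_[p,1])[:3]; return q[:2]/q[2]
def snap(name):
    st=get_state(); K,W=cam(name,st); im,d=get_image(name); return im,d,K,W
E
python3 - <<'E'
from h import *
for n in ("top","scene"):
    im,d,K,W=snap(n); cv2.imwrite(f"pics/{n}0.png",cv2.resize(im[...,::-1],(800,600),interpolation=cv2.INTER_CUBIC)); np.savez(f"{n}0.npz",im=im,d=d,K=K,W=W)
    print(n,W.round(3).tolist(),(d>0).mean())
print(ctrl.pinch_z, get_state())
E
```

```text
pics
top [[0.026, -0.998, 0.057, 0.541], [-1.0, -0.026, -0.005, -0.023], [0.007, -0.057, -0.998, 1.28], [0.0, 0.0, 0.0, 1.0]] 0.9956766764322916
scene [[0.141, 0.537, -0.832, 1.669], [0.99, -0.064, 0.126, -0.195], [0.015, -0.841, -0.541, 0.786], [0.0, 0.0, 0.0, 1.0]] 0.9959259033203125
0.0187 {'time': 0.1, 'joint_positions': array([ 1.34009585,  0.32177062, -0.07009348,  1.451524  ,  0.02263055,
        1.37082455, -0.05684769]), 'qd': array([ 0.00048727, -0.00160759, -0.0010096 , -0.00255735,  0.00052742,
       -0.00242747,  0.00021048]), 'joint_torque': array([ 1.44607031e-05, -4.92571664e+01, -4.05661231e-01, -3.13393986e+01,
       -6.41450426e-02,  3.96774570e-02,  6.33404284e-05]), 'position': array([ 0.15736396, -0.63015666,  0.22157141]), 'tool_rot': array([ 2.09163963,  0.25924591, -2.09233731]), 'ft_force': array([0.31324138, 1.02598105, 0.03952237]), 'torque': array([ 0.02731256, -0.02653348,  0.00609506]), 'grip_width': 1.000211303539432}
```

View pics/top0.png

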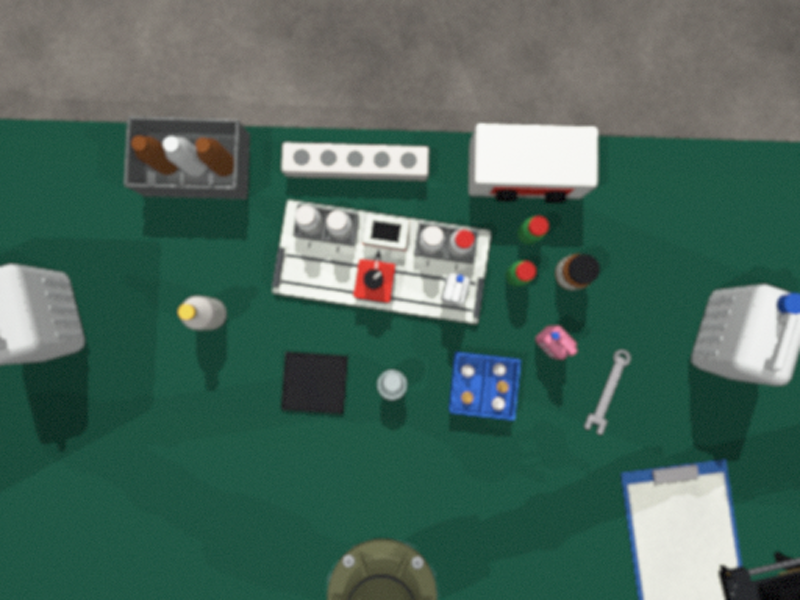

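View pics/scene0.png

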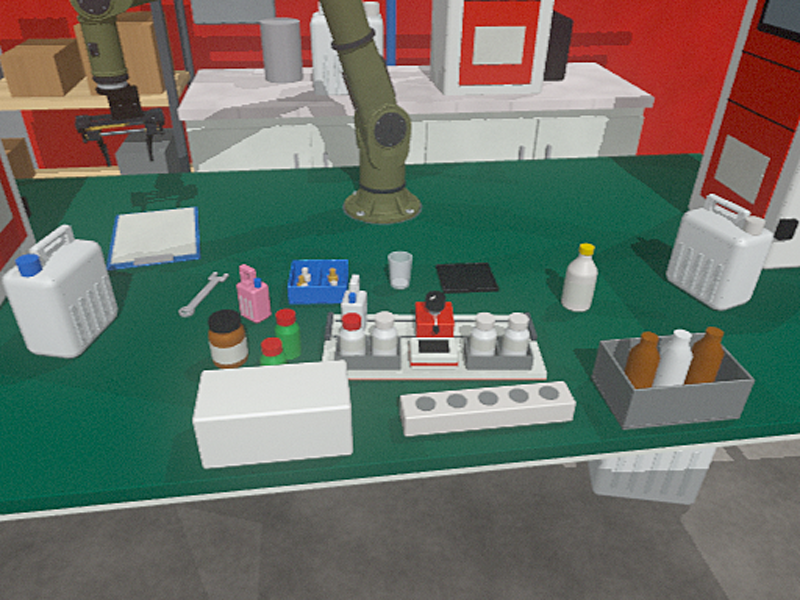

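The top view (800x600 scale) shows the racks pointing to the top of the picture (+x world) and +y to the left. The red-capped sample bottle is at (463,240), in the rack's right-most cell.

Possible mix-ups:
- **Can:** the white can with a blue cap on the rail at (458,290) is the one I want. The pink look-alike at (556,342) and the large jerrycans at (40,310) and (750,335) are not.
- **Red bottle:** (463,240) is in the rack. The green ones with red caps at (537,228) and (523,271) are not.
- **Tray:** black, at (315,383).
- **Carriage:** red, at (375,281).

```bash
python3 - <<'E'
from h import *
z=np.load("top0.npz"); im,d,K,W=z["im"],z["d"],z["K"],z["W"]
Q=cloud(d,K,W); hsv=cv2.cvtColor(im,cv2.COLOR_RGB2HSV); H,S,V=cv2.split(hsv)
print("bench z",np.nanmedian(Q[260:330,100:160,2]))
def box(u0,v0,u1,v1):
    m=np.zeros(d.shape,bool); s=.64; m[int(v0*s):int(v1*s),int(u0*s):int(u1*s)]=1; return m
def rect(m,zz,name):
    k=m.astype(np.uint8); n,l,st,_=cv2.connectedComponentsWithStats(k); k=l==1+np.argmax(st[1:,4])
    v,u=np.nonzero(k); P=np.array([ray(a,b,zz,K,W)[:2] for a,b in zip(u,v)],np.float32)*1000
    r=cv2.minAreaRect(P); print(name,len(P),"rect",np.round(r[0],1),np.round(r[1],1),round(r[2],2),"mean",P.mean(0).round(1),"z",np.nanmedian(Q[k][:,2]).round(4)); return r
nd=box(260,190,500,330)
# sampler: anything non green in region; hull dominated by deck
rect(nd&~((H>60)&(H<95)&(S>90)),.016,"deck")
rect(nd&((H<8)|(H>172))&(S>150)&box(345,250,405,310),.058,"carriage")
rect(box(445,225,485,252)&((H<8)|(H>172))&(S>140),.113,"redcap")
rect(box(270,340,360,425)&(V<70)&(S<110),.006,"tray")
rect(box(440,268,475,310)&(H>100)&(H<125)&(S>90),.121,"bluecap")
m=box(438,262,478,312)&(Q[...,2]>.09); rect(m,.1,"can>90"); 
m=box(438,262,478,312)&(Q[...,2]>.118); rect(m,.14,"can handle/cap")
rect(box(545,318,580,362)&(Q[...,2]>.02),.05,"pink")
rect(box(440,345,525,425)&(H>100)&(H<125)&(S>120),.045,"box")
rect(box(370,360,410,400)&(Q[...,2]>.02),.07,"beaker")
cv2.imwrite("pics/c1.png",cv2.resize(im[155:215,225:320][...,::-1],None,fx=8,fy=8,interpolation=cv2.INTER_CUBIC))
E
```

```text
bench z 0.00034690848566509835
deck 8410 rect [683.2  19.9] [439.5 205.3] 82.84 mean [682.9  20.5] z 0.0183
carriage 397 rect [639.1  33.1] [70.7 76.7] 84.43 mean [636.4  31.9] z 0.0581
redcap 93 rect [ 720.6 -141.7] [27.4 30.3] 1.52 mean [ 720.5 -141.8] z 0.1156
tray 1502 rect [427.6 154.1] [130.7 120.9] 87.65 mean [427.7 154.3] z 0.0045
bluecap 13 rect [ 643.9 -132. ] [9. 9.] 1.16 mean [ 643.8 -133. ] z 0.1161
can>90 259 rect [ 625.  -127.2] [43.8 55.7] 75.36 mean [ 624.9 -127.2] z 0.1005
can handle/cap 63 rect [ 616.7 -124.7] [14.9 37.2] 75.27 mean [ 616.4 -124.9] z 0.1352
pink 319 rect [ 523.3 -339.2] [73.1 53.9] 45.85 mean [ 525.4 -340.6] z 0.0839
box 1396 rect [ 433.4 -194.8] [136.5 127.1] 84.89 mean [ 433.1 -193.5] z 0.0052
beaker 137 rect [434.6  -8.3] [52.1 52.5] 1.44 mean [430.1  -6.4] z 0.0718
```

View pics/c1.png

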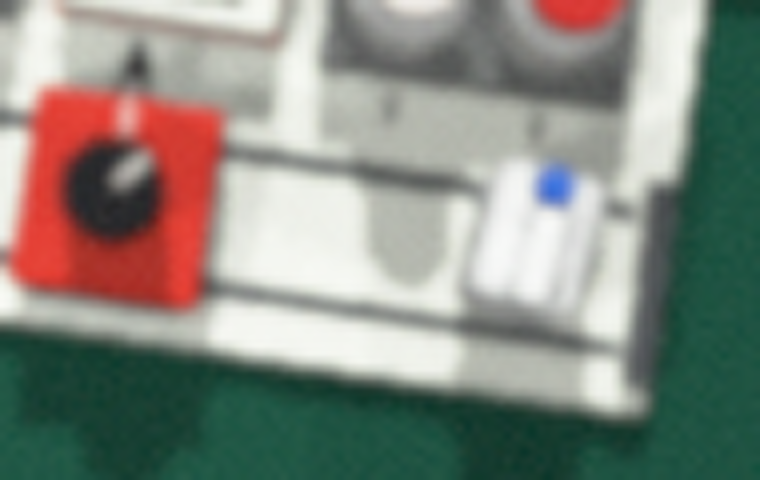

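The crop shows the white can with its cap (555,185) towards +x and slightly -y, its handle bar running to lower-left, standing on the rail near the right end stop. It stands in front of the red-capped bottle at (575,10), so it is the right one. The carriage screw line is at (130,165), and the sizes match those given.

```bash
cat >> h.py <<'E'
def to_tool(target, yaw_y=None, st=None):
    """shift in tool axes (mm) from current TCP to target; roll (deg) to bring tool y along world yaw (mod 180)"""
    st=st or get_state(); R=cv2.Rodrigues(np.array(st["tool_rot"],float))[0]
    s=R.T@(np.array(target)-st["position"])*1000; out=[s.round(1).tolist()]
    out.append("tool y yaw %.1f"%np.degrees(np.arctan2(R[1,1],R[0,1])))
    if yaw_y is not None:
        a=np.radians(yaw_y); v=R.T@[np.cos(a),np.sin(a),0]; r=np.degrees(np.arctan2(v[2],v[1])); out.append("roll %.1f or %.1f"%(r,r-180*np.sign(r)))
    print(*out, "R",R.round(2).tolist(),"pos",np.round(st["position"],4),"q",np.round(st["joint_positions"],2),"t",round(st["time"],2))
E
python3 - <<'E'
from h import *
to_tool([.6165,-.125,.22],90-15.5)
E
```

```text
[2.2, -378.8, -567.9] tool y yaw -76.0 roll -150.5 or 29.5 R [[-0.0, 0.24, -0.97], [0.0, -0.97, -0.24], [-1.0, -0.0, 0.0]] pos [ 0.1574 -0.6302  0.2216] q [ 1.34  0.32 -0.07  1.45  0.02  1.37 -0.06] t 0.1
```

>>> jog_arm:
  claw: [60, 60, 60, 60, 60]
  xyz:
    - [0, -126, -189]
    - [0, -126, -189]
    - [0, -126, -189]
    - [0, -126, -189]
    - [0, -126, -189]
  roll: [-43, -43, -43, -43, -43]
  force: 20

```text
time: 0.6
position: [0.3138, -0.4578, 0.2216]
tool_rot: [1.614, 0.89, -1.61]
ft_force: [-0.6, 0.7, 0.4]
grip_width: 0.71
```

>>> jog_arm:
  claw: [60, 60, 60, 60, 60]
  xyz:
    - [0, 37, -225]
    - [0, 37, -225]
    - [0, 37, -225]
    - [0, 37, -225]
    - [0, 37, -225]
  roll: [-43, -43, -43, -43, -43]

```text
time: 1.1
position: [0.4676, -0.2835, 0.2221]
tool_rot: [1.076, 1.293, -1.069]
ft_force: [1.2, -0.5, -0.4]
grip_width: 0.695
```

```bash
python3 - <<'E'
from h import *
to_tool([.6165,-.125,.25],90-15.5)
E
```

```text
[-27.0, 175.5, -128.6] tool y yaw 10.6 roll -63.9 or 116.1 R [[0.0, 0.98, 0.18], [0.0, 0.18, -0.98], [-1.0, 0.0, -0.0]] pos [ 0.4676 -0.2835  0.2221] q [ 0.97  0.13 -0.51  1.69  0.06  1.33  0.63] t 1.1
```

>>> jog_arm:
  claw: [60, 60, 60, 60, 60]
  xyz:
    - [-27, 176, -129]
    - [-27, 176, -129]
    - [-27, 176, -129]
    - [-27, 176, -129]
    - [-27, 176, -129]
  roll: [-64, -64, -64, -64, -64]

```text
time: 1.6
position: [0.6191, -0.119, 0.2503]
tool_rot: [0.503, 1.513, -0.491]
ft_force: [-0.2, 0.5, 0.8]
grip_width: 0.689
```

```bash
python3 - <<'E'
from h import *
to_tool([.6165,-.125,.25],90-15.5)
E
```

```text
[0.2, -6.4, 1.4] tool y yaw 53.6 roll -20.9 or 159.1 R [[0.0, 0.59, 0.81], [0.01, 0.81, -0.59], [-1.0, 0.01, -0.0]] pos [ 0.6191 -0.119   0.2503] q [ 0.7   0.34 -0.71  1.44  0.22  1.43  0.93] t 1.6
```

>>> jog_arm:
  claw: [60, 60, 60, 60]
  xyz:
    - [0, -6, 1]
    - [0, -6, 1]
    - [0, -6, 1]
    - [0, -6, 1]
  roll: [-21, -21, -21, -21]

```text
time: 2.0
position: [0.6161, -0.1245, 0.2496]
tool_rot: [0.217, 1.56, -0.205]
ft_force: [-0.4, 0.4, 0.5]
grip_width: 0.691
```

```bash
python3 - <<'E'
from h import *
im,d,K,W=snap("wrist"); cv2.imwrite("pics/w1.png",im[...,::-1]); np.savez("w1.npz",im=im,d=d,K=K,W=W)
Q=cloud(d,K,W); H,S,V=cv2.split(cv2.cvtColor(im,cv2.COLOR_RGB2HSV))
near=(np.hypot(Q[...,0]-.617,Q[...,1]+.125)<.05)
for nm,m in (("handle",near&(Q[...,2]>.124)&(Q[...,2]<.15)),("bodytop",near&(Q[...,2]>.094)&(Q[...,2]<.106)),("cap",near&(H>100)&(H<125)&(S>120)&(Q[...,2]>.11))):
    P=(Q[m][:,:2]*1000).astype(np.float32); 
    if len(P)>5: print(nm,len(P),cv2.minAreaRect(P),P.mean(0),np.nanmedian(Q[m][:,2]))
to_tool([.6165,-.125,.25],90-15.5)
E
```

```text
handle 416 ((613.9688110351562, -125.99279022216797), (13.782036781311035, 34.92130661010742), 77.39788818359375) [ 612.602   -125.61341] 0.13653371535975764
bodytop 965 ((622.3595581054688, -128.32232666015625), (43.24311065673828, 54.58931350708008), 75.51243591308594) [ 620.4914   -127.222466] 0.10022410736125376
cap 188 ((605.0093383789062, -125.60755157470703), (76.82110595703125, 65.2189712524414), 31.19440460205078) [ 615.9024  -130.24757] 0.286716722398675
[-0.3, -0.3, 0.5] tool y yaw 74.5 roll 0.0 or -180.0 R [[0.0, 0.27, 0.96], [0.01, 0.96, -0.27], [-1.0, 0.01, -0.0]] pos [ 0.6161 -0.1245  0.2497] q [ 0.75  0.35 -0.76  1.45  0.24  1.44  1.29] t 2.05
```

View pics/w1.png

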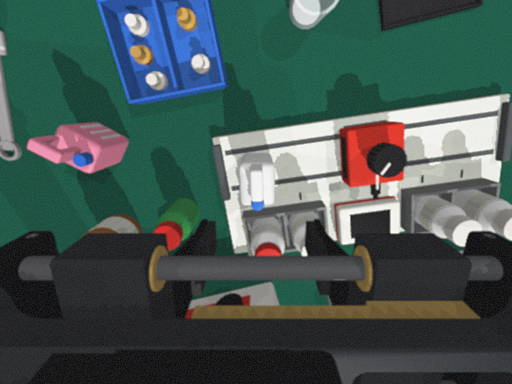

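The wrist view shows the can at (257,180), its handle bar between the fingers' approach lines with the cap at (257,203). The handle measures (614,-126) here and (616,-125) from the top camera, which agree.

>>> jog_arm:
  claw: [60, 60, 60, 60, 60]
  xyz:
    - [45, -1, -1]
    - [90, -1, -1]
    - [125, -1, -1]
    - [137, -1, -1]
    - [137, -1, -1]
  roll: [0, 0, 0, 0, 0]

```text
time: 2.55
position: [0.6139, -0.1242, 0.1111]
tool_rot: [0.22, 1.563, -0.207]
ft_force: [0.4, -0.1, 0.7]
grip_width: 0.686
```

>>> jog_arm:
  claw: [5, 5, 5, 5, 5]
  xyz:
    - [0, 0, 0]
    - [0, 0, 0]
    - [0, 0, 0]
    - [0, 0, 0]
    - [0, 0, 0]
  roll: [0, 0, 0, 0, 0]
  force: 30

```text
time: 3.05
position: [0.6143, -0.1243, 0.1118]
tool_rot: [0.219, 1.562, -0.207]
ft_force: [0.0, -0.6, 0.1]
grip_width: 0.319
```

>>> jog_arm:
  claw: [5, 5, 5, 5]
  xyz:
    - [0, 0, 0]
    - [0, 0, 0]
    - [0, 0, 0]
    - [0, 0, 0]
  roll: [0, 0, 0, 0]

```text
time: 3.45
position: [0.6142, -0.1244, 0.1118]
tool_rot: [0.219, 1.562, -0.207]
ft_force: [-1.3, -0.4, 0.5]
grip_width: 0.155
```

>>> jog_arm:
  claw: [5, 5, 5, 5, 5]
  xyz:
    - [-15, 0, 0]
    - [-40, 0, 0]
    - [-70, 0, 0]
    - [-100, 0, 0]
    - [-115, 0, 0]
  roll: [0, 0, 0, 0, 0]

```text
time: 3.95
position: [0.6155, -0.125, 0.2304]
tool_rot: [0.219, 1.558, -0.207]
ft_force: [0.3, 0.1, -2.4]
grip_width: 0.157
```

```bash
python3 - <<'E'
from h import *
to_tool([.418,.156,.227]); print(get_state()["grip_width"]*87)
E
```

```text
[4.8, 217.7, -265.6] tool y yaw 74.4 R [[0.0, 0.27, 0.96], [0.01, 0.96, -0.27], [-1.0, 0.01, 0.0]] pos [ 0.6155 -0.125   0.2304] q [ 0.76  0.36 -0.76  1.48  0.24  1.4   1.29] t 3.95
13.678236167076417
```

>>> jog_arm:
  claw: [5, 5, 5, 5, 5]
  xyz:
    - [0, 12, -15]
    - [0, 35, -42]
    - [0, 62, -74]
    - [0, 89, -106]
    - [0, 116, -138]
  roll: [0, 0, 0, 0, 0]

```text
time: 4.45
position: [0.5123, 0.0253, 0.2308]
tool_rot: [0.219, 1.559, -0.207]
ft_force: [0.2, 0.2, -2.5]
grip_width: 0.158
```

```bash
python3 - <<'E'
from h import *
to_tool([.424,.155,.227]); print(get_state()["grip_width"]*87)
E
```

```text
[4.5, 101.3, -119.8] tool y yaw 74.5 R [[0.0, 0.27, 0.96], [0.01, 0.96, -0.27], [-1.0, 0.01, 0.0]] pos [0.5123 0.0253 0.2308] q [ 0.75  0.07 -0.87  1.75  0.05  1.34  1.16] t 4.45
13.71812048748779
```

>>> jog_arm:
  claw: [5, 5, 5, 5, 5]
  xyz:
    - [0, 28, -33]
    - [0, 56, -66]
    - [0, 80, -95]
    - [0, 95, -113]
    - [0, 101, -120]
  roll: [0, 0, 0, 0, 0]

```text
time: 4.95
position: [0.4225, 0.1566, 0.2316]
tool_rot: [0.215, 1.558, -0.205]
ft_force: [0.9, -1.3, -1.8]
grip_width: 0.159
```

```bash
python3 - <<'E'
from h import *
to_tool([.424,.155,.0995]); print(get_state()["grip_width"]*87)
im,d,K,W=snap("scene"); cv2.imwrite("pics/s1.png",cv2.resize(im[120:260,190:420][...,::-1],None,fx=3,fy=3))
Q=cloud(d,K,W); 
m=(np.hypot(Q[...,0]-.433,Q[...,1]-.152)<.05)&(Q[...,2]>.05)
H,S,V=cv2.split(cv2.cvtColor(im,cv2.COLOR_RGB2HSV)); w=m&(S<60)&(V>120)&(Q[...,2]<.23); print("can z range",np.nanpercentile(Q[w][:,2],[1,5,50,95,99]))
E
```

```text
[132.1, -2.0, 1.7] tool y yaw 74.6 R [[0.0, 0.26, 0.96], [0.01, 0.96, -0.26], [-1.0, 0.01, 0.0]] pos [0.4225 0.1566 0.2316] q [ 0.67 -0.15 -0.97  1.88 -0.13  1.34  1.03] t 4.95
13.791463750752674
can z range [0.14001327 0.14484884 0.18739842 0.21992074 0.22163366]
```

View pics/s1.png

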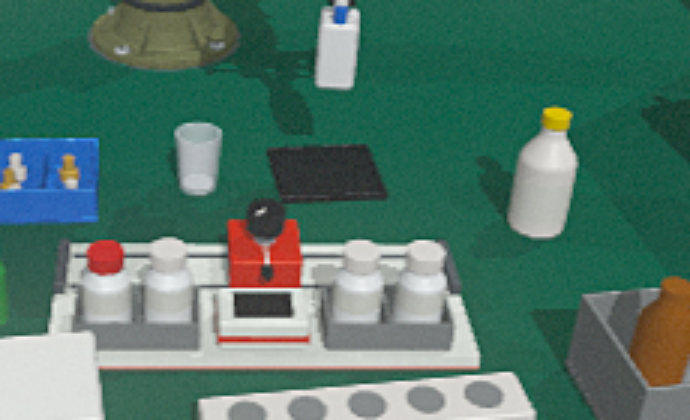

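The can at (338,45) hangs upright from the gripper over the tray side. The beaker and bottles have not been disturbed. Lowering now.

>>> jog_arm:
  claw: [5, 5, 5, 5, 5]
  xyz:
    - [30, -2, 2]
    - [65, -2, 2]
    - [100, -2, 2]
    - [122, -2, 2]
    - [127, -2, 2]
  roll: [0, 0, 0, 0, 0]

```text
time: 5.5
position: [0.4233, 0.1529, 0.102]
tool_rot: [0.218, 1.564, -0.207]
ft_force: [-0.1, -0.6, -2.3]
grip_width: 0.159
```

>>> jog_arm:
  claw: [5, 5, 5]
  xyz:
    - [2, 0, 0]
    - [4, 0, 0]
    - [5, 0, 0]
  roll: [0, 0, 0]

```text
time: 5.8
position: [0.4247, 0.1527, 0.0998]
tool_rot: [0.218, 1.563, -0.209]
ft_force: [-8.7, -2.8, 21.2]
grip_width: 0.159
```

>>> jog_arm:
  claw: [5, 5, 50, 50, 50]
  xyz:
    - [0, 0, 0]
    - [0, 0, 0]
    - [0, 0, 0]
    - [0, 0, 0]
    - [0, 0, 0]
  roll: [0, 0, 0, 0, 0]

```text
time: 6.3
position: [0.425, 0.1526, 0.1]
tool_rot: [0.218, 1.562, -0.209]
ft_force: [1.1, 0.5, -0.4]
grip_width: 0.345
```

>>> jog_arm:
  claw: [50, 50, 50, 50, 50]
  xyz:
    - [0, 0, 0]
    - [0, 0, 0]
    - [-15, 0, 0]
    - [-40, 0, 0]
    - [-80, 0, 0]
  roll: [0, 0, 0, 0, 0]

```text
time: 6.8
position: [0.4234, 0.1518, 0.1792]
tool_rot: [0.218, 1.567, -0.209]
ft_force: [0.9, -0.1, 0.8]
grip_width: 0.573
```

```bash
python3 - <<'E'
from h import *
print(get_state()["grip_width"]*87)
im,d,K,W=snap("scene"); Q=cloud(d,K,W); H,S,V=cv2.split(cv2.cvtColor(im,cv2.COLOR_RGB2HSV))
m=(np.hypot(Q[...,0]-.433,Q[...,1]-.152)<.05)&(S<60)&(V>110)&(Q[...,2]>.006)&(Q[...,2]<.14); P=Q[m]
print("can",P.min(0),P.max(0))
for lo in (.01,.03,.05,.07): print(lo,P[(P[:,2]>lo)&(P[:,2]<lo+.02)].mean(0))
# sampler frame from top camera
im,d,K,W=snap("top"); Q=cloud(d,K,W); H,S,V=cv2.split(cv2.cvtColor(im,cv2.COLOR_RGB2HSV)); np.savez("top1.npz",im=im,d=d,K=K,W=W)
m=((H<8)|(H>172))&(S>150)&(Q[...,2]>.04)&(Q[...,2]<.065)&(np.hypot(Q[...,0]-.64,Q[...,1]-.033)<.08)
P=(Q[m][:,:2]*1000).astype(np.float32); print("carr",len(P),cv2.minAreaRect(P))
caps=(Q[...,2]>.105)&(Q[...,2]<.125)&(Q[...,0]>.66)&(Q[...,0]<.82)&(Q[...,1]>-.2)&(Q[...,1]<.25)
n,l,st,_=cv2.connectedComponentsWithStats(caps.astype(np.uint8))
for i in range(1,n):
    if st[i,4]>20: 
        P=Q[l==i]; c=cv2.minEnclosingCircle((P[:,:2]*1000).astype(np.float32)); print("cap",st[i,4],c,P.mean(0).round(4),im[l==i].mean(0).round())
to_tool([.655,.115,.23],83)
cv2.imwrite("pics/t1.png",cv2.resize(im[110:280,170:330][...,::-1],None,fx=3.5,fy=3.5))
E
```

```text
49.81317553563137
can [0.39940584 0.12230941 0.006543  ] [0.47445933 0.1735364  0.12751503]
0.01 [0.46129497 0.14156164 0.02000461]
0.03 [0.46242533 0.14229529 0.03969788]
0.05 [0.46179136 0.14215369 0.05965204]
0.07 [0.45228686 0.14549078 0.08247761]
carr 375 ((639.3040771484375, 33.20649719238281), (70.8007583618164, 76.93782806396484), 84.2005615234375)
cap 124 ((759.2366943359375, 168.66603088378906), 18.860679626464844) [0.7585 0.1686 0.1157] [231. 228. 223.]
cap 119 ((750.5056762695312, 107.13436126708984), 18.130468368530273) [0.75   0.1073 0.1156] [230. 228. 223.]
cap 120 ((725.1574096679688, -78.60969543457031), 18.238515853881836) [ 0.7246 -0.0791  0.1156] [232. 229. 224.]
cap 118 ((721.358642578125, -139.49354553222656), 18.28734016418457) [ 0.7206 -0.1396  0.1153] [206.  73.  70.]
[-44.3, 24.4, 229.0] tool y yaw 74.4 roll -8.6 or 171.4 R [[0.01, 0.27, 0.96], [0.01, 0.96, -0.27], [-1.0, 0.01, 0.0]] pos [0.4282 0.1533 0.1843] q [ 0.69 -0.09 -1.02  1.94 -0.08  1.24  0.99] t 6.9
```

View pics/t1.png

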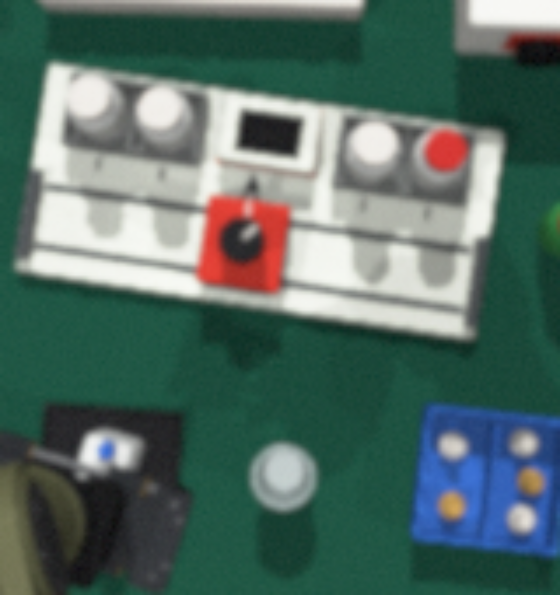

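The top view shows the can upright on the tray at (115,450) with its cap in view. The carriage is at (245,245) and the red-capped bottle at (445,150). The can's side is vertical (x is constant with height) and its top is at the expected 0.12 m. The sampler's yaw is about -7.0°, and the carriage must travel about -161 mm.

>>> jog_arm:
  claw: [0, 0, 0, 0, 0]
  xyz:
    - [-10, 2, 30]
    - [-15, 5, 80]
    - [-15, 8, 130]
    - [-15, 11, 180]
    - [-15, 11, 225]
  roll: [0, 0, -4, -8.6, -8.6]

```text
time: 7.4
position: [0.6499, 0.1024, 0.1985]
tool_rot: [0.101, 1.564, -0.089]
ft_force: [1.0, 0.5, 1.9]
grip_width: 0.202
```

```bash
python3 - <<'E'
from h import *
to_tool([.648,.103,.042],83)
E
```

```text
[156.4, -0.8, -2.6] tool y yaw 83.1 roll 0.1 or -179.9 R [[0.0, 0.12, 0.99], [0.01, 0.99, -0.12], [-1.0, 0.01, 0.0]] pos [0.6499 0.1024 0.1985] q [ 0.5   0.52 -0.97  1.44  0.42  1.4   0.97] t 7.4
```

>>> jog_arm:
  claw: [0, 0, 0, 0, 0]
  xyz:
    - [35, -1, -3]
    - [75, -1, -3]
    - [115, -1, -3]
    - [145, -1, -3]
    - [156, -1, -3]
  roll: [0, 0, 0, 0, 0]

```text
time: 7.9
position: [0.6448, 0.1022, 0.0377]
tool_rot: [0.1, 1.571, -0.09]
ft_force: [0.1, -0.2, -0.2]
grip_width: 0.006
```

```bash
python3 - <<'E'
from h import *
to_tool([.648,.103,.042],83); s=get_state(); print(s["ft_force"],s["grip_width"])
E
```

```text
[-4.3, 1.2, 3.0] tool y yaw 83.1 roll 0.1 or -179.9 R [[-0.0, 0.12, 0.99], [0.01, 0.99, -0.12], [-1.0, 0.01, -0.0]] pos [0.6448 0.1022 0.0377] q [ 0.46  0.65 -0.89  1.61  0.53  1.14  0.9 ] t 7.9
[ 0.11123197 -0.17965634 -0.24355007] 0.005617465740808554
```

>>> jog_arm:
  claw: [0, 0, 0, 0, 0]
  xyz:
    - [-4, -5, 3]
    - [-4, -10, 3]
    - [-4, -15, 3]
    - [-4, -20, 3]
    - [-4, -25, 3]
  roll: [0, 0, 0, 0, 0]

```text
time: 8.4
position: [0.6459, 0.0774, 0.0431]
tool_rot: [0.101, 1.568, -0.089]
ft_force: [1.9, 3.1, 0.9]
grip_width: 0.004
```

```bash
python3 - <<'E'
from h import *
s=get_state(); print(s["ft_force"],s["torque"])
im,d,K,W=snap("top"); Q=cloud(d,K,W); H,S,V=cv2.split(cv2.cvtColor(im,cv2.COLOR_RGB2HSV))
m=((H<8)|(H>172))&(S>150)&(Q[...,2]>.04)&(Q[...,2]<.065)&(np.hypot(Q[...,0]-.64,Q[...,1]-.033)<.08)
P=(Q[m][:,:2]*1000).astype(np.float32); print("carr",len(P),cv2.minAreaRect(P))
to_tool([.648,.103,.042],83)
E
```

```text
[1.87812723 3.09735611 0.94591378] [ 0.8075836  -0.35338009  0.04247102]
carr 0 ((0.0, 0.0), (0.0, 0.0), 0.0)
[1.1, 26.5, -1.1] tool y yaw 83.0 roll 0.0 or -180.0 R [[0.0, 0.12, 0.99], [0.01, 0.99, -0.12], [-1.0, 0.01, 0.0]] pos [0.6458 0.0765 0.0429] q [ 0.5   0.63 -0.89  1.62  0.52  1.14  0.94] t 8.45
```

>>> jog_arm:
  claw: [0, 0, 0, 0, 0]
  xyz:
    - [0, -15, -3]
    - [0, -32, -3]
    - [0, -49, -3]
    - [0, -66, -3]
    - [0, -80, -3]
  roll: [0, 0, 0, 0, 0]

```text
time: 8.95
position: [0.6332, -0.0041, 0.0426]
tool_rot: [0.102, 1.568, -0.091]
ft_force: [1.2, 2.8, 2.8]
grip_width: 0.006
```

>>> jog_arm:
  claw: [0, 0, 0, 0, 0]
  xyz:
    - [0, -16, 0]
    - [0, -32, 0]
    - [0, -46, 0]
    - [0, -56, 0]
    - [0, -60, 0]
  roll: [0, 0, 0, 0, 0]

```text
time: 9.45
position: [0.6254, -0.0659, 0.0419]
tool_rot: [0.103, 1.568, -0.093]
ft_force: [0.2, 2.9, 1.4]
grip_width: 0.007
```

```bash
python3 - <<'E'
from h import *
s=get_state(); print(s["ft_force"],s["torque"])
to_tool([.648,.103,.042],83)
im,d,K,W=snap("wrist"); np.savez("w2.npz",im=im,d=d,K=K,W=W)
cv2.imwrite("pics/w2.png",im[...,::-1])
im,d,K,W=snap("top"); np.savez("top2.npz",im=im,d=d,K=K,W=W);cv2.imwrite("pics/t2.png",cv2.resize(im[110:280,170:330][...,::-1],None,fx=3,fy=3))
im,d,K,W=snap("scene"); np.savez("s2.npz",im=im,d=d,K=K,W=W);
a=cv2.imread("pics/w2.png"); b=cv2.resize(im[190:250,200:360][...,::-1],(512,192)); cv2.imwrite("pics/ws2.png",np.vstack([a,b]))
E
```

```text
[0.17718734 2.87307609 1.37078904] [ 0.70153829 -0.33672026  0.02414235]
[0.9, 170.4, 1.3] tool y yaw 82.8 roll -0.2 or 179.8 R [[0.0, 0.12, 0.99], [0.01, 0.99, -0.12], [-1.0, 0.01, -0.0]] pos [ 0.6254 -0.0659  0.0419] q [ 0.75  0.59 -0.89  1.67  0.5   1.12  1.16] t 9.45
```

View pics/ws2.png

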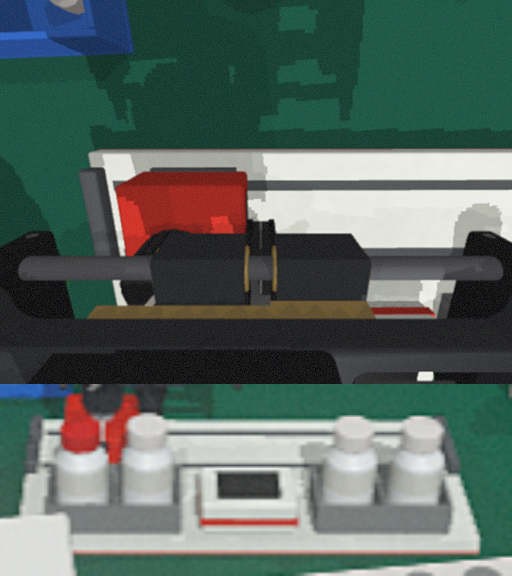

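The wrist view shows the carriage's top, with edges at columns about 118 and 247, pushed most of the way and near the end stop at (95,210). Now I'll get its end faces from the depth.

```bash
cat > m.py <<'E'
from h import *
X=np.array([.9925,-.1219,0]); Y=np.array([.1219,.9925,0]); O=np.array([.639,.026,0])
def carr(f):
    z=np.load(f); im,d,K,W=z["im"],z["d"],z["K"],z["W"]; Q=cloud(d,K,W)-O; H,S,V=cv2.split(cv2.cvtColor(im,cv2.COLOR_RGB2HSV))
    red=((H<8)|(H>172))&(S>120)
    m=red&(Q[...,2]>.053)&(Q[...,2]<.063)&(abs(Q@X)<.045)&(abs(Q@Y)<.25)
    if m.sum()<20: print(f,"few",m.sum()); return
    x,y=(Q@X)[m]*1000,(Q@Y)[m]*1000
    print(f,m.sum(),"x",np.percentile(x,[1,99]).round(1),"y",np.percentile(y,[0.5,2,98,99.5]).round(1),"z",np.median(Q[...,2][m]).round(4))
    for a in range(-40,40,10):
        k=(x>=a)&(x<a+10)
        if k.sum()>10: print("  x",a,k.sum(),y[k].min().round(1),y[k].max().round(1))
    c=red&(Q[...,2]>.10)&(Q[...,2]<.125)&(abs(Q@X-.1)<.03)&(abs(Q@Y+.155)<.03)
    if c.sum()>20: P=np.stack([(Q@X)[c],(Q@Y)[c]],1)*1000; print("  redcap",c.sum(),cv2.minEnclosingCircle(P.astype(np.float32)),P.mean(0))
if __name__=="__main__":
    import sys
    for f in sys.argv[1:]: carr(f)
    print("tcp y",(np.array(get_state()["position"])-O)@Y*1000)
E
python3 m.py w2.npz top2.npz s2.npz top1.npz
```

```text
w2.npz 6628 x [-41.9  -1.1] y [-174.8 -173.7 -101.8 -100.7] z 0.0588
  x -40 2132 -175.7 -100.4
  x -30 1970 -175.4 -100.5
  x -20 1527 -175.3 -100.0
  x -10 272 -175.9 -158.8
  x 0 47 -175.6 -168.1
top2.npz few 0
s2.npz 126 x [-39.1  40. ] y [-176.7 -176.1 -108.3 -105.1] z 0.0588
  x -40 12 -177.1 -108.6
  x -30 17 -176.5 -108.5
  x -20 17 -175.8 -105.1
  x -10 24 -175.6 -105.1
  x 0 15 -174.7 -114.5
  x 20 12 -136.2 -117.4
  x 30 17 -135.8 -117.2
  redcap 116 ((103.58707427978516, -154.54837036132812), 20.977787017822266) [ 108.36191233 -156.68204311]
top1.npz 404 x [-38.3  38.8] y [-28.8 -28.   42.2  43.3] z 0.0578
  x -40 63 -26.6 44.0
  x -30 69 -28.6 42.7
  x -20 50 -26.6 42.9
  x -10 36 -28.9 42.5
  x 0 31 -29.1 40.7
  x 10 37 -28.8 42.2
  x 20 58 -27.3 43.3
  x 30 60 -28.7 41.3
  redcap 102 ((100.8709487915039, -156.2930908203125), 16.822338104248047) [ 100.69867119 -156.29310616]
tcp y -92.11795596252128
```

>>> jog_arm:
  claw: [0, 0, 0, 0]
  xyz:
    - [0, -5, 0]
    - [0, -10, 0]
    - [0, -15, 0]
    - [0, -15, 0]
  roll: [0, 0, 0, 0]

```text
time: 10.0
position: [0.6228, -0.081, 0.0413]
tool_rot: [0.101, 1.57, -0.094]
ft_force: [-0.1, 1.8, 0.6]
grip_width: 0.005
```

```bash
python3 - <<'E'
from h import *
print(get_state()["ft_force"]); im,d,K,W=snap("wrist"); np.savez("w3.npz",im=im,d=d,K=K,W=W)
E
python3 m.py w3.npz
```

```text
[-0.11657297  1.81110169  0.56985926]
w3.npz 6630 x [-41.9  -1.7] y [-190.4 -189.2 -117.  -115.9] z 0.0589
  x -40 2136 -190.8 -115.6
  x -30 2005 -190.9 -115.4
  x -20 1459 -191.6 -113.4
  x -10 282 -191.1 -174.3
  x 0 37 -191.2 -184.0
tcp y -108.10622318959847
```

>>> jog_arm:
  claw: [0, 0, 0, 0, 0]
  xyz:
    - [0, 25, 0]
    - [-30, 65, 0]
    - [-75, 105, 0]
    - [-120, 140, 0]
    - [-155, 165, 0]
  roll: [0, 0, 0, 0, 0]

```text
time: 10.55
position: [0.6425, 0.0761, 0.1898]
tool_rot: [0.1, 1.57, -0.096]
ft_force: [0.6, -0.7, -0.6]
grip_width: 0.001
```

```bash
python3 - <<'E'
from h import *
im,d,K,W=snap("top"); np.savez("top3.npz",im=im,d=d,K=K,W=W); t=cv2.resize(im[125:225,240:330][...,::-1],(450,500),interpolation=cv2.INTER_CUBIC)
im,d,K,W=snap("wrist"); np.savez("w4.npz",im=im,d=d,K=K,W=W); w=np.zeros((500,512,3),np.uint8); w[:384]=im[...,::-1]; w=w[:,:350]
cv2.imwrite("pics/tw3.png",np.hstack([t,w]))
E
python3 m.py top3.npz w4.npz
```

```text
top3.npz 397 x [-39.   37.6] y [-189.7 -188.7 -117.9 -117. ] z 0.058
  x -40 70 -188.3 -118.0
  x -30 71 -190.0 -117.6
  x -20 49 -188.7 -118.5
  x -10 32 -187.6 -117.0
  x 0 28 -189.6 -118.2
  x 10 37 -188.1 -117.0
  x 20 60 -189.7 -116.1
  x 30 50 -188.0 -118.1
  redcap 101 ((99.65727233886719, -156.61358642578125), 17.752151489257812) [  99.98558308 -156.24011008]
w4.npz 2996 x [-41.3  37. ] y [-190.1 -187.4 -115.5 -115.2] z 0.0589
  x -40 613 -191.0 -114.9
  x -30 577 -191.6 -114.9
  x -20 398 -191.0 -114.8
  x -10 222 -146.3 -115.2
  x 0 226 -144.7 -114.8
  x 10 236 -150.6 -114.7
  x 20 288 -167.7 -114.9
  x 30 302 -189.8 -115.2
  redcap 194 ((105.2904281616211, -141.85818481445312), 11.23042106628418) [ 103.81208081 -140.91511543]
tcp y 57.291055865134794
```

View pics/tw3.png

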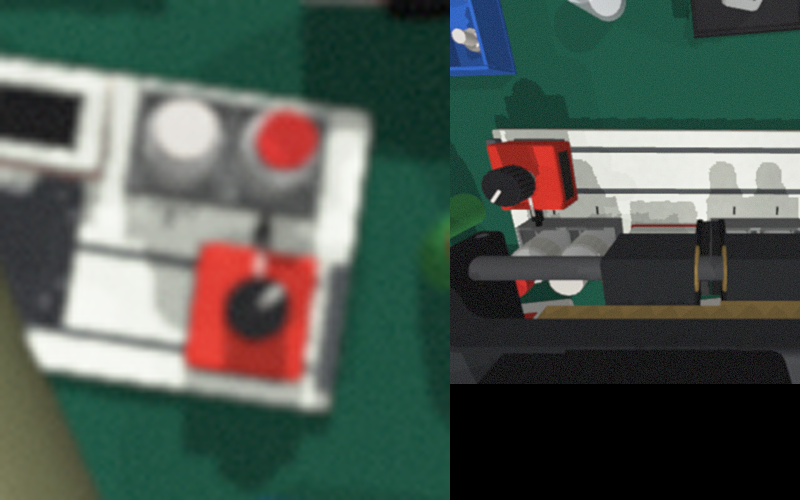

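The left panel (top view) shows the pointer at (262,230) almost on the line to the red cap at (287,140). The right panel (wrist) shows the carriage at (535,175) with its pointer at (538,217). Next I'll measure cap and carriage by casting colour centroids onto their planes.

```bash
python3 - <<'E'
from m import *
for f in ("top0.npz","top3.npz"):
    z=np.load(f); im,d,K,W=z["im"],z["d"],z["K"],z["W"]; Q=cloud(d,K,W); L=Q-O
    H,S,V=cv2.split(cv2.cvtColor(im,cv2.COLOR_RGB2HSV)); red=((H<10)|(H>170))&(S>110)
    c=red&(abs(L@X-.1)<.035)&(abs(L@Y+.155)<.035)&(L[...,2]>.08)
    (u,v),r=cv2.minEnclosingCircle(np.argwhere(c)[:,::-1].astype(np.float32)); mv,mu=np.argwhere(c).mean(0)
    for a,b in ((u,v),(mu,mv)): p=ray(a,b,.1155,K,W)-O; print(f,"cap",(p@X*1000).round(1),(p@Y*1000).round(1),r)
    # white caps by brightness at top-level depth
    for yn in (-.095,.095,.155):
        k=(abs(L@X-.1)<.03)&(abs(L@Y-yn)<.03)&(L[...,2]>.1125)&(L[...,2]<.125); mv,mu=np.argwhere(k).mean(0); p=ray(mu,mv,.1155,K,W)-O; print("  white",yn,k.sum(),(p@X*1000).round(1),(p@Y*1000).round(1))
    k=(abs(L@X-.1)<.03)&(abs(L@Y+.155)<.03)&(L[...,2]>.1125)&(L[...,2]<.125); mv,mu=np.argwhere(k).mean(0); p=ray(mu,mv,.1155,K,W)-O; print("  redtop",k.sum(),(p@X*1000).round(1),(p@Y*1000).round(1))
    # pointer: dark pixels between block and racks
    k=(V<75)&(L@X>.046)&(L@X<.066)&(L[...,2]>.035)&(L[...,2]<.06)&(abs(L@Y)<.2)
    if k.sum(): 
        mv,mu=np.argwhere(k).mean(0); p=ray(mu,mv,.052,K,W)-O; print("  pointer",k.sum(),(p@X*1000).round(1),(p@Y*1000).round(1))
E
```

```text
top0.npz cap 100.3 -155.9 5.840047836303711
top0.npz cap 100.5 -156.0 5.840047836303711
  white -0.095 110 98.6 -94.2
  white 0.095 109 100.7 94.5
  white 0.155 111 101.9 156.7
  redtop 103 101.7 -154.7
  pointer 1 52.5 6.2
top3.npz cap 100.9 -155.4 5.876578330993652
top3.npz cap 100.2 -156.0 5.876578330993652
  white -0.095 103 98.5 -93.8
  white 0.095 0 nan nan
  white 0.155 26 112.6 163.5
  redtop 106 101.5 -154.2
  pointer 4 52.6 -155.6<stdin>:10: RuntimeWarning: Mean of empty slice.
  ret = um.true_divide(
```

The cap is at -155.3 ± 0.8 mm. The block centre is at -153.4 mm, and a rough pointer reading gives -155.6 mm. I'll nudge the block another 1.5 mm.

```bash
python3 - <<'E'
from h import *
to_tool([.6245,-.067,.0415],83)
E
```

```text
[152.7, -152.7, -4.2] tool y yaw 83.3 roll 0.3 or -179.7 R [[0.01, 0.12, 0.99], [0.01, 0.99, -0.12], [-1.0, 0.01, 0.01]] pos [0.6451 0.083  0.1956] q [ 0.55  0.5  -0.98  1.47  0.41  1.38  1.  ] t 10.65
```

>>> jog_arm:
  claw: [0, 0, 0, 0, 0]
  xyz:
    - [30, -35, -4]
    - [70, -75, -4]
    - [110, -115, -4]
    - [140, -140, -4]
    - [152, -150, -4]
  roll: [0, 0, 0, 0, 0]

```text
time: 11.15
position: [0.6211, -0.0717, 0.037]
tool_rot: [0.101, 1.568, -0.094]
ft_force: [-0.5, -1.4, 0.8]
grip_width: 0.004
```

```bash
python3 - <<'E'
from h import *
to_tool([.6226,-.0825,.0415],83); print(get_state()["ft_force"])
E
```

```text
[-4.6, -10.5, 2.8] tool y yaw 82.9 roll -0.1 or 179.9 R [[0.0, 0.12, 0.99], [0.0, 0.99, -0.12], [-1.0, 0.0, 0.0]] pos [ 0.6211 -0.0717  0.037 ] q [ 0.76  0.59 -0.89  1.69  0.5   1.11  1.17] t 11.15
[-0.46061081 -1.39567684  0.80258151]
```

>>> jog_arm:
  claw: [0, 0, 0, 0, 0]
  xyz:
    - [-5, -3, 2]
    - [-5, -6, 3]
    - [-5, -9, 3]
    - [-5, -10.5, 3]
    - [-5, -10.5, 3]
  roll: [0, 0, 0, 0, 0]

```text
time: 11.65
position: [0.6239, -0.0812, 0.0434]
tool_rot: [0.1, 1.565, -0.092]
ft_force: [0.5, 0.6, 0.9]
grip_width: 0.005
```

```bash
python3 - <<'E'
from h import *
print(get_state()["ft_force"]); im,d,K,W=snap("wrist"); np.savez("w5.npz",im=im,d=d,K=K,W=W)
E
python3 m.py w5.npz | head -4; python3 -c "
from m import *
print(get_state()['position'],(get_state()['position']-O)@Y)"
```

```text
[0.54675653 0.60480499 0.89699373]
w5.npz 6645 x [-41.9  -0.7] y [-190.5 -189.3 -117.2 -116. ] z 0.0589
  x -40 2123 -190.9 -115.8
  x -30 1943 -191.2 -115.9
  x -20 1580 -191.0 -115.4
[ 0.62365123 -0.08117411  0.04308871] -0.10824131935752711
```

>>> jog_arm:
  claw: [0, 0, 0, 0]
  xyz:
    - [0, -1, 0]
    - [0, -2, 0]
    - [0, -2, 0]
    - [0, -2, 0]
  roll: [0, 0, 0, 0]

```text
time: 12.1
position: [0.6236, -0.0821, 0.0434]
tool_rot: [0.1, 1.565, -0.091]
ft_force: [0.2, 2.8, 1.9]
grip_width: 0.006
```

```bash
python3 - <<'E'
from m import *
s=get_state(); print(s["ft_force"],(s["position"]-O)@Y); im,d,K,W=snap("wrist"); np.savez("w6.npz",im=im,d=d,K=K,W=W)
# screw head centre: sampler x=0, carriage y
p=O+Y*-.1548; print("screw",p); 
to_tool([p[0],p[1],.16],None); carr("w6.npz")
E
```

```text
[0.19549979 2.7988315  1.85714539] -0.10918151442024622
screw [ 0.62012988 -0.127639    0.        ]
[-116.9, -44.7, 2.4] tool y yaw 83.0 R [[0.0, 0.12, 0.99], [0.01, 0.99, -0.12], [-1.0, 0.01, 0.0]] pos [ 0.6237 -0.0823  0.0433] q [ 0.77  0.59 -0.89  1.67  0.49  1.12  1.19] t 12.15
w6.npz 6648 x [-41.9  -0.6] y [-191.5 -190.4 -118.1 -117. ] z 0.0588
  x -40 2111 -192.0 -116.8
  x -30 1944 -192.0 -116.9
  x -20 1571 -191.9 -116.4
  x -10 282 -192.2 -175.3
  x 0 57 -192.0 -184.7
```

>>> jog_arm:
  claw: [0, 20, 40, 60, 60]
  xyz:
    - [0, 8, 0]
    - [-40, 12, 0]
    - [-85, 12, 0]
    - [-130, 0, 0]
    - [-140, -25, 0]
  roll: [0, 8, 16, 25, 33]

```text
time: 12.65
position: [0.623, -0.1053, 0.1893]
tool_rot: [0.553, 1.49, -0.54]
ft_force: [-0.6, -0.3, -0.3]
grip_width: 0.283
```

```bash
python3 - <<'E'
from m import *
to_tool([.619,-.127,.185],-7)
E
```

```text
[4.2, -19.2, 10.8] tool y yaw 49.9 roll 56.9 or -123.1 R [[0.01, 0.64, 0.77], [0.0, 0.77, -0.64], [-1.0, 0.01, 0.01]] pos [ 0.623  -0.1053  0.1893] q [ 0.78  0.41 -0.85  1.53  0.31  1.33  0.78] t 12.65
```

>>> jog_arm:
  claw: [60, 60, 60, 60, 60]
  xyz:
    - [4, -10, 5]
    - [4, -19, 11]
    - [4, -19, 11]
    - [4, -19, 11]
    - [4, -19, 11]
  roll: [8, 16, 25, 34, 43]

```text
time: 13.15
position: [0.6188, -0.1279, 0.1848]
tool_rot: [1.116, 1.263, -1.1]
ft_force: [-0.2, -0.0, 0.0]
grip_width: 0.671
```

>>> jog_arm:
  claw: [60, 60, 60]
  xyz:
    - [0, 0, 0]
    - [0, 0, 0]
    - [0, 0, 0]
  roll: [7, 14, 14]

```text
time: 13.45
position: [0.6184, -0.1285, 0.1844]
tool_rot: [1.296, 1.149, -1.282]
ft_force: [-1.3, -0.7, 0.2]
grip_width: 0.691
```

```bash
python3 - <<'E'
from m import *
im,d,K,W=snap("wrist"); np.savez("w7.npz",im=im,d=d,K=K,W=W); cv2.imwrite("pics/w7.png",im[...,::-1])
L=cloud(d,K,W)-O; H,S,V=cv2.split(cv2.cvtColor(im,cv2.COLOR_RGB2HSV))
m=(abs(L[...,2]-.098)<.004)&(abs(L@X)<.035)&(abs(L@Y+.155)<.035)
if m.sum()>10:
    P=np.stack([(L@X)[m],(L@Y)[m]],1)*1000; print("head",m.sum(),cv2.minEnclosingCircle(P.astype(np.float32)),P.mean(0))
to_tool([.619,-.127,.066],-7); print(get_state()["grip_width"])
E
```

```text
head 1262 ((-1.3342229127883911, -155.03115844726562), 20.701828002929688) [  -1.40191237 -154.02783852]
[118.5, -0.9, -1.1] tool y yaw -6.1 roll 0.9 or -179.1 R [[0.01, 0.99, -0.11], [0.0, -0.11, -0.99], [-1.0, 0.01, -0.0]] pos [ 0.6185 -0.1283  0.1845] q [ 0.69  0.37 -0.67  1.54  0.23  1.3  -0.11] t 13.5
0.6918309059766212
```

View pics/w7.png

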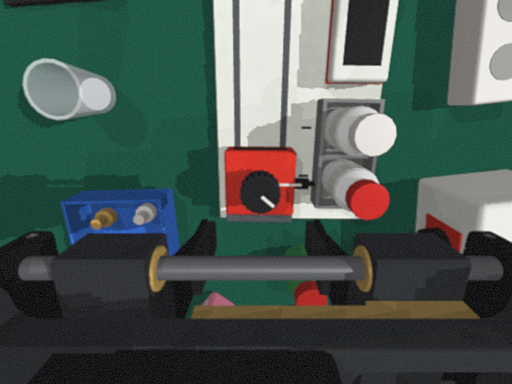

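The view shows the screw head at (260,190) with its line pointing to lower-right, and the pointer tip at (310,184) on the deck tick for the red-capped bottle's cell. The head centre measures within 1 mm of the tool axis. Descending and gripping across the rail.

>>> jog_arm:
  claw: [60, 60, 60, 60, 60]
  xyz:
    - [40, 0, -1]
    - [80, 0, -1]
    - [105, 0, -1]
    - [117, 0, -1]
    - [117, 0, -1]
  roll: [0, 0, 0, 0, 0]

```text
time: 14.0
position: [0.6186, -0.1271, 0.0658]
tool_rot: [1.292, 1.154, -1.28]
ft_force: [0.3, -0.6, -0.1]
grip_width: 0.684
```

>>> jog_arm:
  claw: [30, 30, 30, 30, 30]
  xyz:
    - [0, 0, 0]
    - [0, 0, 0]
    - [0, 0, 0]
    - [0, 0, 0]
    - [0, 0, 0]
  roll: [0, 0, 0, 0, 0]
  force: 20

```text
time: 14.5
position: [0.6192, -0.1273, 0.0671]
tool_rot: [1.292, 1.152, -1.279]
ft_force: [-1.3, -0.8, 4.9]
grip_width: 0.452
```

```bash
python3 - <<'E'
from m import *
s=get_state(); print(s["position"],s["ft_force"],s["torque"],s["grip_width"]*87,(s["position"]-O)@X,(s["position"]-O)@Y)
E
```

```text
[ 0.61924496 -0.12731623  0.06710679] [-1.33479753 -0.80154921  4.93117228] [-0.00789304  0.17166712  0.01211918] 39.34315232625197 -0.000917628010090111 -0.1545744942364455
```

>>> jog_arm:
  claw: [30, 30, 30, 30, 30]
  xyz:
    - [0, 0, 0]
    - [0, 0, 0]
    - [0, 0, 0]
    - [0, 0, 0]
    - [0, 0, 0]
  roll: [5, 11, 17, 23, 28]

```text
time: 15.0
position: [0.6201, -0.1276, 0.0672]
tool_rot: [1.643, 0.86, -1.624]
ft_force: [2.6, 0.1, -2.5]
grip_width: 0.453
```

```bash
cat > t.py <<'E'
from m import *
s=get_state(); print((s["position"]-O)*1000,s["ft_force"].round(2),s["torque"].round(3),s["joint_torque"][6].round(3),s["grip_width"]*87,"y",(s["position"]-O)@Y*1000); to_tool([.619,-.127,.066],-7)
E
python3 t.py
```

```text
[ -18.8521894  -153.64551917   67.20801415] [ 2.62  0.11 -2.51] [-0.151 -0.575  0.042] 0.679 39.3956133708254 y -154.79125966593656
[1.2, -1.3, 0.1] tool y yaw -34.3 roll -27.3 or 152.7 R [[0.01, 0.83, -0.56], [0.0, -0.56, -0.83], [-1.0, 0.01, -0.01]] pos [ 0.6201 -0.1276  0.0672] q [ 0.6   0.45 -0.55  1.66  0.26  1.09 -0.62] t 15.0
```

>>> jog_arm:
  claw: [30, 30, 30, 30, 30]
  xyz:
    - [0, 0, 0]
    - [0, 0, 0]
    - [0, 0, 0]
    - [0, 0, 0]
    - [0, 0, 0]
  roll: [3, 6, 9, 12, 13]

```text
time: 15.5
position: [0.6205, -0.128, 0.0672]
tool_rot: [1.796, 0.694, -1.774]
ft_force: [1.4, -1.4, -1.6]
grip_width: 0.453
```

```bash
python3 t.py
```

```text
[ -18.45976822 -153.96178328   67.22668779] [ 1.44 -1.44 -1.59] [-0.265 -0.372  0.039] -0.123 39.37627719645676 y -155.05731564975403
[1.2, -1.8, 0.5] tool y yaw -47.3 roll -40.3 or 139.7 R [[0.01, 0.68, -0.74], [0.0, -0.74, -0.68], [-1.0, 0.01, -0.01]] pos [ 0.6205 -0.128   0.0672] q [ 0.56  0.44 -0.5   1.66  0.23  1.08 -0.83] t 15.5
```

>>> jog_arm:
  claw: [30, 30, 30, 30]
  xyz:
    - [0, 0, 0]
    - [0, 0, 0]
    - [0, 0, 0]
    - [0, 0, 0]
  roll: [2, 4, 6, 6]

```text
time: 15.9
position: [0.6207, -0.1281, 0.0672]
tool_rot: [1.864, 0.611, -1.841]
ft_force: [1.6, -0.2, -1.0]
grip_width: 0.453
```

```bash
python3 t.py
```

```text
[ -18.31206215 -154.11157642   67.19357962] [ 1.61 -0.23 -1.  ] [-0.194 -0.228 -0.013] -0.155 39.43847831174607 y -155.18797996996318
[1.2, -1.9, 0.7] tool y yaw -53.3 roll -46.3 or 133.7 R [[0.01, 0.6, -0.8], [0.0, -0.8, -0.6], [-1.0, 0.01, -0.01]] pos [ 0.6207 -0.1281  0.0672] q [ 0.55  0.44 -0.49  1.66  0.22  1.08 -0.93] t 15.9
```

>>> jog_arm:
  claw: [30, 30, 30, 30]
  xyz:
    - [0, -0.5, 0.3]
    - [0, -0.5, 0.3]
    - [0, -0.5, 0.3]
    - [0, -0.5, 0.3]
  roll: [2, 4, 6, 7]

```text
time: 16.3
position: [0.6208, -0.1283, 0.0672]
tool_rot: [1.942, 0.508, -1.915]
ft_force: [3.0, -1.4, -2.8]
grip_width: 0.453
```

```bash
python3 t.py
```

```text
[ -18.2009893  -154.31378198   67.22753299] [ 2.96 -1.45 -2.76] [-0.362 -0.713  0.034] -0.008 39.407695161581444 y -155.37512921289144
[1.2, -2.0, 0.9] tool y yaw -60.3 roll -53.3 or 126.7 R [[0.01, 0.5, -0.87], [-0.0, -0.87, -0.5], [-1.0, 0.01, -0.01]] pos [ 0.6208 -0.1283  0.0672] q [ 0.53  0.43 -0.46  1.67  0.21  1.08 -1.04] t 16.3
```

>>> jog_arm:
  claw: [30, 30, 30, 30]
  xyz:
    - [0, -0.5, 0.3]
    - [0, -0.5, 0.3]
    - [0, -0.5, 0.3]
    - [0, -0.5, 0.3]
  roll: [2, 4, 6, 6]

```text
time: 16.7
position: [0.6209, -0.1286, 0.0673]
tool_rot: [2.006, 0.414, -1.977]
ft_force: [3.7, -0.7, -2.8]
grip_width: 0.457
```

```bash
python3 t.py
```

```text
[ -18.10200638 -154.55445295   67.25720688] [ 3.73 -0.71 -2.78] [-0.427 -0.78  -0.083] -0.159 39.75366482422905 y -155.60192912738873
[1.2, -2.2, 1.1] tool y yaw -66.3 roll -59.3 or 120.7 R [[0.02, 0.4, -0.92], [-0.0, -0.92, -0.4], [-1.0, 0.01, -0.01]] pos [ 0.6209 -0.1286  0.0673] q [ 0.52  0.43 -0.45  1.67  0.2   1.08 -1.14] t 16.7
```

>>> jog_arm:
  claw: [30, 30, 30]
  xyz:
    - [0, 0, 0]
    - [0, 0, 0]
    - [0, 0, 0]
  roll: [0, 0, 0]

```text
time: 17.0
position: [0.6209, -0.1286, 0.0672]
tool_rot: [2.006, 0.415, -1.976]
ft_force: [2.9, -1.0, -2.1]
grip_width: 0.454
```

```bash
python3 t.py
```

```text
[ -18.07941157 -154.58197673   67.23246411] [ 2.91 -0.96 -2.07] [-0.346 -0.523  0.003] 0.016 39.51341403456945 y -155.62649217870734
[1.2, -2.2, 1.1] tool y yaw -66.2 roll -59.2 or 120.8 R [[0.02, 0.4, -0.92], [-0.0, -0.92, -0.4], [-1.0, 0.01, -0.01]] pos [ 0.6209 -0.1286  0.0672] q [ 0.52  0.43 -0.45  1.67  0.2   1.08 -1.14] t 17.0
```

>>> jog_arm:
  claw: [30, 30, 30]
  xyz:
    - [0, 0, 0]
    - [0, 0, 0]
    - [0, 0, 0]
  roll: [2, 4, 4]

```text
time: 17.3
position: [0.621, -0.1287, 0.0672]
tool_rot: [2.048, 0.35, -2.017]
ft_force: [2.2, -1.0, -1.7]
grip_width: 0.456
```

```bash
python3 t.py
```

```text
[ -18.03348755 -154.67494815   67.22889793] [ 2.24 -1.04 -1.7 ] [-0.412 -0.541 -0.119] -0.159 39.67726964542864 y -155.71316817604878
[1.2, -2.2, 1.3] tool y yaw -70.2 roll -63.2 or 116.8 R [[0.02, 0.34, -0.94], [-0.0, -0.94, -0.34], [-1.0, 0.01, -0.01]] pos [ 0.621  -0.1287  0.0672] q [ 0.51  0.43 -0.43  1.67  0.2   1.07 -1.21] t 17.3
```

>>> jog_arm:
  claw: [30, 30, 30]
  xyz:
    - [0, 0, 0]
    - [0, 0, 0]
    - [0, 0, 0]
  roll: [2, 4, 4]

```text
time: 17.6
position: [0.621, -0.1289, 0.0672]
tool_rot: [2.088, 0.284, -2.056]
ft_force: [2.0, -1.5, -3.1]
grip_width: 0.452
```

```bash
python3 t.py; python3 - <<'E'
from m import *
im,d,K,W=snap("wrist"); a=im[100:330,130:400]
im,d,K,W=snap("scene"); np.savez("s7.npz",im=im,d=d,K=K,W=W); b=im[180:250,195:275]
A=cv2.resize(a,(470,400)); B=cv2.resize(b,(457,400),interpolation=cv2.INTER_CUBIC)
cv2.imwrite("pics/w8.png",cv2.resize(np.hstack([A,B])[...,::-1],(790,341)))
E
```

```text
[ -17.9917964  -154.86274326   67.23779417] [ 2.04 -1.49 -3.11] [-0.435 -0.578 -0.061] -0.157 39.32457689417541 y -155.89447266610657
[1.2, -2.3, 1.4] tool y yaw -74.2 roll -67.2 or 112.8 R [[0.02, 0.27, -0.96], [-0.0, -0.96, -0.27], [-1.0, 0.01, -0.01]] pos [ 0.621  -0.1289  0.0672] q [ 0.5   0.43 -0.42  1.67  0.19  1.07 -1.27] t 17.6
```

View pics/w8.png

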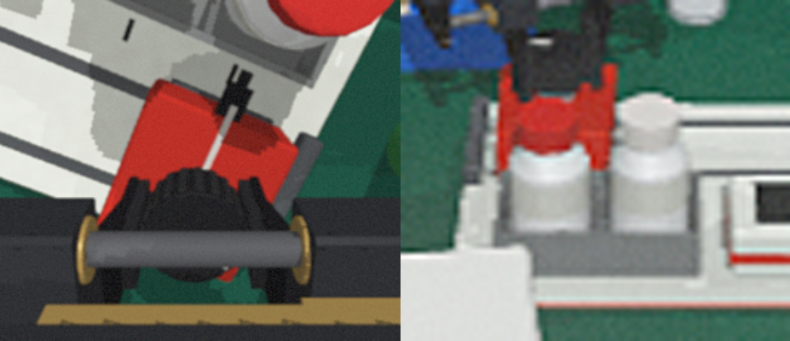

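The wrist panel shows the gripper around the head and the pointer tip (240,70) against the rack at the red-capped bottle. The scene panel shows the pointer still behind the red bottle at (550,150). The moment has not risen yet, so I'll measure the white line's starting angle from the stored pictures to predict where it seats.

```bash
python3 - <<'E'
from m import *
for f,cy in (("w7.npz",-.1548),("top3.npz",-.1538),("top1.npz",.007),("top0.npz",.007),("w4.npz",-.1535),("w1.npz",.007)):
    z=np.load(f); im,d,K,W=z["im"],z["d"],z["K"],z["W"]; L=cloud(d,K,W)-O; V=im.min(-1).astype(float)
    u,v=np.meshgrid(np.arange(512),np.arange(384)); 
    # cast to z=.098
    r=np.stack([(u-K[0,2])/K[0,0],(v-K[1,2])/K[1,1],np.ones(u.shape)],-1)@W[:3,:3].T; P=W[:3,3]+r*((.098-W[2,3])/r[...,2])[...,None]-O
    x,y=P@X*1000,P@Y*1000
    h=(L[...,2]>.092)&(L[...,2]<.104)&(abs(x)<25)&(abs(y-cy*1000)<25)
    if h.sum()<10: print(f,"none");continue
    cx,cyy=(x[h].min()+x[h].max())/2,(y[h].min()+y[h].max())/2
    m=h&(np.hypot(x-cx,y-cyy)<18); w=np.clip(V-60,0,None)*m; w/=w.sum()
    lx,ly=(w*x).sum(),(w*y).sum(); C=np.cov(np.stack([x[m],y[m]]),aweights=w[m]); e,E=np.linalg.eigh(C); a=E[:,1]*np.sign(E[:,1]@[lx-cx,ly-cyy])
    print(f,h.sum(),"centre",cx.round(1),cyy.round(1),"mean ang",np.degrees(np.arctan2(ly-cyy,lx-cx)).round(1),"pca",np.degrees(np.arctan2(a[1],a[0])).round(1),np.sqrt(e).round(1))
E
```

```text
w7.npz 1280 centre -1.4 -154.0 mean ang -48.4 pca -40.3 [1.2 4.4]
top3.npz 137 centre 0.5 -152.9 mean ang -46.7 pca -19.3 [3.6 4.3]
top1.npz 136 centre 0.4 8.6 mean ang -44.5 pca -41.8 [3.  4.4]
top0.npz 137 centre 1.2 8.6 mean ang -46.1 pca -34.6 [3.4 4.6]
w4.npz 1309 centre -2.6 -151.5 mean ang -49.4 pca -40.8 [1.2 3.6]
w1.npz 928 centre -2.2 7.4 mean ang -29.4 pca -40.7 [1.4 4.7]
```

The line starts at -40.5°, or 0.71 rad, which is within the stated range. Seating is therefore due about 74° after the start of the turn, and 68° is done. Continuing in small steps.

>>> jog_arm:
  claw: [30, 30, 30, 30]
  xyz:
    - [0, -0.3, 0]
    - [0, -0.3, 0]
    - [0, -0.3, 0]
    - [0, -0.3, 0]
  roll: [2, 4, 6, 6]

```text
time: 18.1
position: [0.6211, -0.129, 0.0672]
tool_rot: [2.146, 0.181, -2.113]
ft_force: [3.3, -2.4, -3.2]
grip_width: 0.454
```

```bash
python3 t.py
```

```text
[ -17.94430331 -155.04069733   67.24499909] [ 3.34 -2.39 -3.22] [-0.652 -0.632  0.012] -0.217 39.54139139229567 y -156.06530266962113
[1.2, -2.4, 1.7] tool y yaw -80.1 roll -73.1 or 106.9 R [[0.02, 0.17, -0.99], [-0.0, -0.99, -0.17], [-1.0, 0.0, -0.02]] pos [ 0.6211 -0.129   0.0672] q [ 0.49  0.42 -0.4   1.67  0.18  1.07 -1.37] t 18.1
```

>>> jog_arm:
  claw: [30, 30, 30]
  xyz:
    - [0, -0.3, 0]
    - [0, -0.3, 0]
    - [0, -0.3, 0]
  roll: [1.5, 3, 3]

```text
time: 18.4
position: [0.621, -0.1291, 0.0673]
tool_rot: [2.175, 0.126, -2.141]
ft_force: [2.7, -3.3, -2.6]
grip_width: 0.454
```

```bash
python3 t.py
```

```text
[ -18.01743801 -155.06695055   67.28413664] [ 2.72 -3.25 -2.61] [-0.843 -0.572  0.436] -0.605 39.49291259812745 y -156.10027411462838
[1.2, -2.3, 1.7] tool y yaw -83.1 roll -76.1 or 103.9 R [[0.02, 0.12, -0.99], [-0.0, -0.99, -0.12], [-1.0, 0.0, -0.02]] pos [ 0.621  -0.1291  0.0673] q [ 0.48  0.42 -0.39  1.67  0.18  1.07 -1.42] t 18.4
```

The moment jumped to 0.44 N·m, so the screw is seated (76° turned, about as predicted). Releasing and retreating upwards.

>>> jog_arm:
  claw: [65, 65, 65, 65, 65]
  xyz:
    - [0, 0, 0]
    - [0, 0, 0]
    - [0, 0, 0]
    - [0, 0, 0]
    - [0, 0, 0]
  roll: [0, 0, 0, 0, 0]

```text
time: 18.9
position: [0.6208, -0.1287, 0.0673]
tool_rot: [2.174, 0.126, -2.141]
ft_force: [0.4, -0.9, 0.2]
grip_width: 0.729
```

>>> jog_arm:
  claw: [65, 65, 65, 65, 65]
  xyz:
    - [-20, 0, 0]
    - [-60, 0, 0]
    - [-100, 0, 0]
    - [-130, -20, 0]
    - [-140, -60, 0]
  roll: [0, 0, 0, 0, 0]

```text
time: 19.4
position: [0.6134, -0.0728, 0.2112]
tool_rot: [2.183, 0.115, -2.137]
ft_force: [0.7, 0.9, 0.4]
grip_width: 0.749
```

>>> jog_arm:
  claw: [65, 65, 65, 65, 65]
  xyz:
    - [0, -40, 0]
    - [0, -85, 0]
    - [0, -130, 0]
    - [0, -160, 0]
    - [0, -160, 0]
  roll: [0, 0, 0, 0, 0]

```text
time: 19.9
position: [0.5938, 0.0936, 0.2104]
tool_rot: [2.18, 0.129, -2.133]
ft_force: [0.2, -0.8, 1.7]
grip_width: 0.749
```

```bash
python3 - <<'E'
from h import *
im,d,K,W=snap("top"); np.savez("top9.npz",im=im,d=d,K=K,W=W); t=cv2.resize(im[110:290,170:330][...,::-1],(400,450),interpolation=cv2.INTER_CUBIC)
im,d,K,W=snap("scene"); w=cv2.resize(im[100:280,190:350][...,::-1],(400,450),interpolation=cv2.INTER_CUBIC)
cv2.imwrite("pics/f.png",np.hstack([t,w])); to_tool([.6,.1,.2])
E
python3 m.py top9.npz
```

```text
[10.1, -12.5, -6.1] tool y yaw -83.4 R [[0.02, 0.11, -0.99], [-0.01, -0.99, -0.11], [-1.0, 0.01, -0.02]] pos [0.5951 0.0869 0.21  ] q [ 0.26  0.25 -0.53  1.6   0.14  1.31 -1.75] t 20.0
top9.npz 396 x [-38.5  37.2] y [-191.2 -190.4 -118.9 -118.1] z 0.0577
  x -40 66 -191.0 -118.1
  x -30 69 -190.6 -117.4
  x -20 51 -192.0 -118.3
  x -10 33 -191.2 -120.1
  x 0 33 -189.4 -118.3
  x 10 35 -190.8 -120.2
  x 20 59 -190.0 -118.8
  x 30 50 -188.0 -118.1
  redcap 103 ((100.19915771484375, -155.89938354492188), 17.629962921142578) [ 100.22063037 -156.08882108]
tcp y 55.087988203959334
```

View pics/f.png

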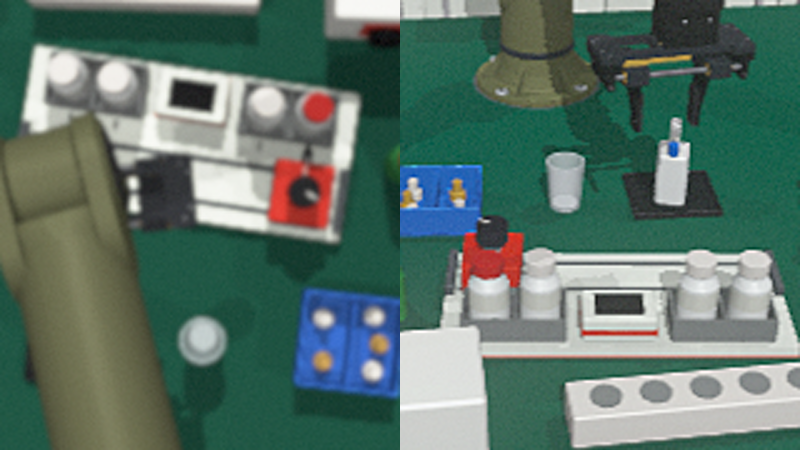

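The final view shows the can standing on the tray at (672,175), the pointer at the red-capped bottle (left panel, 305,155 to 318,108), the screw line turned, and everything else in place. One last numeric check of the screw line by wrist camera.

```bash
python3 - <<'E'
from m import *
im,d,K,W=snap("wrist"); np.savez("w9.npz",im=im,d=d,K=K,W=W)
for f in ("w9.npz","top9.npz"):
    z=np.load(f); im,d,K,W=z["im"],z["d"],z["K"],z["W"]; L=cloud(d,K,W)-O; V=im.min(-1).astype(float)
    u,v=np.meshgrid(np.arange(512),np.arange(384)); r=np.stack([(u-K[0,2])/K[0,0],(v-K[1,2])/K[1,1],np.ones(u.shape)],-1)@W[:3,:3].T; P=W[:3,3]+r*((.098-W[2,3])/r[...,2])[...,None]-O
    x,y=P@X*1000,P@Y*1000; h=(L[...,2]>.092)&(L[...,2]<.104)&(abs(x)<25)&(abs(y+154.8)<25)
    if h.sum()<10: print(f,"none");continue
    cx,cy=(x[h].min()+x[h].max())/2,(y[h].min()+y[h].max())/2; m=h&(np.hypot(x-cx,y-cy)<18); w=np.clip(V-60,0,None)*m
    lx,ly=(w*x).sum()/w.sum(),(w*y).sum()/w.sum(); C=np.cov(np.stack([x[m],y[m]]),aweights=w[m]); e,E=np.linalg.eigh(C); a=E[:,1]*np.sign(E[:,1]@[lx-cx,ly-cy])
    print(f,h.sum(),cx,cy,np.degrees(np.arctan2(ly-cy,lx-cx)).round(1),np.degrees(np.arctan2(a[1],a[0])).round(1),np.sqrt(e).round(1))
carr("w9.npz")
E
```

```text
w9.npz 1156 -1.0615071814882349 -152.80055898890816 -109.1 -114.7 [1.2 3.8]
top9.npz 139 0.6898474259976837 -154.2287020035122 -113.8 -142.6 [3.2 5.3]
w9.npz 2650 x [-39.6  37.9] y [-191.7 -189.5 -117.5 -117.1] z 0.0588
  x -40 441 -192.9 -117.1
  x -30 352 -192.6 -117.0
  x -20 228 -152.6 -116.9
  x -10 199 -146.7 -117.3
  x 0 214 -149.2 -116.9
  x 10 285 -192.6 -116.8
  x 20 499 -192.4 -117.1
  x 30 418 -192.5 -116.9
  redcap 770 ((99.98786926269531, -153.25384521484375), 18.275135040283203) [  95.31314554 -142.11010456]
```

The line is at -114.7°, or 2.00 rad, which is the seat. The carriage is at -154.8 mm. Handing in.

```bash
python3 -c "
from bench import *
print(order.close_job(), get_state()['time'])"
```

```text
the job is handed in; nothing more can be done
the job is handed in; nothing more can be done
```

The job is done and handed in at about 20 s on the robot's clock, well under the 64 s limit. I got no verdict back.

- **Can:** I lifted it by its handle and stood it on the black drip tray. The last pictures show it upright there, with nothing else visibly disturbed.
- **Carriage:** I pushed it by its end face until the block centre measured -154.7 to -154.8 mm along the rail. The red cap measured about -155.3 ± 0.8 mm, so the pointer is in line to within about 1 mm. The separate readings of the cap spread over about 2 mm.
- **Carriage drift:** While I turned the screw, the gripped tool drifted about 1.5 mm along the rail. The block itself moved only about 0.3 mm.
- **Screw:** I turned it about 77° clockwise until the moment jumped to 0.44 N·m, then let go. The wrist camera then put its line at -114.7° (2.00 rad), which is the seat. I took the line's zero to lie along the sampler's x axis.
- **Weak readings:** Before the seat, the moment readings were noisy around zero and gave no clear warning. The top camera's two readings of the line angle (-114° and -143°) disagreed at its low resolution, so I relied on the wrist view.

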